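# Tip the tea caddies lid up

### The job

Of the three square tea caddies on the worktop, the blue one stands on its lid and the green one lies on its side. Tip each of these two over its edges, a quarter turn at a time, until it stands on the worktop with its brass lid up, then let go; they are full, so keep them low on the worktop instead of lifting them into the air, and lower them gently with every turn instead of letting them topple. Leave the red caddy and everything else where it stands.

Things in the scene. Friction and masses are not known exactly. Their poses are not given: they have to be found in the camera images.
- caddy_blue_center (a point): Square tea caddy: a closed box 60 x 60 mm in section and 80 mm from base to lid, painted blue with blank cream plaques on its four sides, a brass-coloured lid (the last 20 mm) with a cream disc on it, and a dark base. Starts upside down, lid on the worktop. Loose, about 0.15 to 0.31 kg. This point is its centre, 40 mm from base and lid and 30 mm from each side; its z axis points from base to lid, x and y square to the sides. The lid does not come off.
- caddy_green_center (a point): Square tea caddy: a closed box 60 x 60 mm in section and 80 mm from base to lid, painted green with blank cream plaques on its four sides, a brass-coloured lid (the last 20 mm) with a cream disc on it, and a dark base. Starts lying on one side. Loose, about 0.15 to 0.31 kg. This point is its centre, 40 mm from base and lid and 30 mm from each side; its z axis points from base to lid, x and y square to the sides. The lid does not come off.
- caddy_red_center (a point): Square tea caddy: a closed box 60 x 60 mm in section and 80 mm from base to lid, painted red with blank cream plaques on its four sides, a brass-coloured lid (the last 20 mm) with a cream disc on it, and a dark base. Already stands the right way up and is to be left alone. Loose, about 0.15 to 0.31 kg. This point is its centre, 40 mm from base and lid and 30 mm from each side; its z axis points from base to lid, x and y square to the sides. The lid does not come off.
- balm_pot_foot (a point): Bystander: small round red-and-white pot, 58 mm across, 50 mm tall, loose, standing on the worktop (z = 0). This point is the centre of its underside.
- salt_shaker_foot (a point): Bystander: grey glass salt shaker, 44 mm across, 90 mm tall, loose, standing on the worktop (z = 0). This point is the centre of its underside.
- pinch_bowl_foot (a point): Bystander: white round bowl, 105 mm across, 51 mm tall, loose, standing on the worktop (z = 0). This point is the centre of its underside.
- spice_bottle_b_foot (a point): Bystander: small glass bottle with a cork and a sprig, 48 mm across, 100 mm tall, loose, standing on the worktop (z = 0). This point is the centre of its underside.
- kitchen_timer_foot (a point): Bystander: white round wind-up timer, 65 mm across, 54 mm tall, loose, standing on the worktop (z = 0). This point is the centre of its underside.
- mug_b: Bystander: white mug, 98 mm tall, within 62 mm of its origin with its handle; origin at the centre of its underside. Does not move.
- tea_tin: Bystander: round food tin, 57 mm across, 72 mm tall; origin at the centre of its underside. Does not move.
- french_press: Bystander: glass coffee press, 225 mm tall, within 95 mm of its origin with its handle; origin at the centre of its underside. Does not move.
- canister_big: Black round canister, 188 mm across, with a wooden lid 185 mm tall in all; origin at the centre of its underside. Does not move.
- canister_tall: Black round canister, 164 mm across, 230 mm tall with its wooden lid; origin at the centre of its underside. Does not move.
- pepper_mill: Brown pepper mill, 58 mm across, 170 mm tall; origin at the centre of its underside. Does not move.
- shelf_edge (a point): Point on the worktop straight below the front edge of the long wall shelf, whose underside is 565 mm above the worktop: a board 48 mm thick and 264 mm deep that runs along the wall over the back of the worktop, parallel to y, past both sides of the work from 390 mm left of this point to far on the right. Does not move; keep the arm and wrist clear of it.
- sink_edge (a point): Point at the left end of the worktop, on its top at the edge of the sink. To the left of it lies the sink, 200 mm deep; the worktop is free to its front edge, which is 260 mm nearer to the robot than this point; a teaspoon lies fixed along that front edge, within 60 mm of it. Does not move.
Mind the look-alikes: they are no part of the job. What is shaped like the part that bears balm_pot_foot but purple is not meant.

How it is judged (in metres and radians):
At the end, for the whole second after the job is handed in: The blue and the green caddy stand at rest on the worktop with their lids up (within 0.08 rad of upright, centre 35 to 45 mm above the worktop), wherever they have come to stand; the red caddy and the five loose bystanders stand upright within 30 mm of where they began (angle between each of caddy_blue_center, caddy_green_center's own z axis and vertical below 0.08 rad and height (world z) of caddy_blue_center between 0.035 and 0.045 m and linear speed of each of caddy_blue, caddy_green below 0.02 m/s and height (world z) of caddy_green_center between 0.035 and 0.045 m and angle between caddy_red_center's own z axis and vertical below 0.1 rad and distance of each of caddy_red_center, balm_pot_foot, salt_shaker_foot, pinch_bowl_foot, spice_bottle_b_foot, kitchen_timer_foot from where it was at the start of the episode below 0.03 m and angle between each of balm_pot_foot, salt_shaker_foot, pinch_bowl_foot, spice_bottle_b_foot, kitchen_timer_foot's own z axis and vertical below 0.15 rad); the robot touches nothing.
It fails at once if the blue caddy is lifted into the air (centre above 85 mm; tipping over an edge takes it to 50 mm) (height (world z) of caddy_blue_center above 0.085 m).
It fails at once if the green caddy is lifted into the air (centre above 85 mm; tipping over an edge takes it to 50 mm) (height (world z) of caddy_green_center above 0.085 m).
It fails at once if the blue caddy topples (turns faster than 6 rad/s) (angular speed of caddy_blue above 6 rad/s).
It fails at once if the green caddy topples (turns faster than 6 rad/s) (angular speed of caddy_green above 6 rad/s).
It fails at once if a bystander or the red caddy is knocked over or shoved by more than 30 mm (distance of any of caddy_red_center, balm_pot_foot, salt_shaker_foot, pinch_bowl_foot, spice_bottle_b_foot, kitchen_timer_foot from where it was at the start of the episode above 0.03 m or angle between any of caddy_red_center, balm_pot_foot, salt_shaker_foot, pinch_bowl_foot, spice_bottle_b_foot, kitchen_timer_foot's own z axis and vertical above 0.5 rad).
It also fails if it takes over 72 s, if anything falls off the work surface, if the arm or the gripper's body presses on something with over 40 N, if the wrist force passes 120 N, or if a joint passes its speed limit or range.

### The arm

A 6-joint arm with a two-finger parallel gripper is mounted at the origin on a cart in front of the work surface, level with it; the furniture and walls round the work are solid. World frame = base frame: x ahead of the robot, y to its left, z up, the work surface at z = 0. Lengths are in mm, angles in rad, forces in N, time in s.
With the tool pointing down it reaches from about 350 to 950 mm from the base axis. Payload 17.4 kg.
Tool frame: the origin (TCP) lies between the finger pads; the fingertips stand bot.tip_reach ahead of it and the grasp point (between the pads) lies 6 mm ahead of it (bot.tip_reach is the distance from the TCP to the fingertips, in mm); z points along the fingers, y is the line along which they close (so a half turn about z gives the same grasp; the last joint's range is limited). The gripper opens to 93 mm and grips with 3 to 60 N. Pads are 15 mm wide; open, the fingers measure 128 mm over their backs; the gripper's body (75 mm by 188 mm) begins 65 mm behind the grasp point.
Start: joints at [-1.185, 0.116, 1.442, -0, 1.584, -0.038], TCP at [277.57, -615.295, 243.646] pointing down, gripper open.
Joint ranges: [-2.83, 2.83], [-0.83, 2.19], [0.07, 2.5], [-1.14, 4.28], [0.01, 3], [-2.97, 2.97]. Speed limits (rad/s): [1.89, 1.89, 2.22, 3.14, 3.14, 3.14].

### API

Orientations are given as a rotation vector (axis times angle).
In Python, from cell import bot, cams gives the robot as it stands. The module is installed in compiled form; this text tells all that it offers. Calls block until the motion is done:
- bot.move_to(position, orientation): joint-space move of the TCP to a pose.
- bot.servo_line(position, orientation=None, speed=150, threshold=None): straight line of the TCP; orientation=None keeps the orientation; speed is the mean speed in mm/s. With threshold (N) it stops when the force on the tool has changed by that much, and returns True; else False.
- bot.move_joints(angles): joint-space move.
- bot.move_gripper(opening, force=None): finger opening in mm; force is the grip in N (None keeps the last); returns when the fingers have stopped.
- bot.dwell(seconds).
- bot.solve_ik(position, orientation): joint angles nearest the present ones, or None.
- bot.observe(): the state.
- cams.snapshot(name): name is "scene" or "top"; returns the picture (420x560x3 uint8, red, green, blue); there is no depth.
- cams.camera_params(name): a dict with "K" (3x3 intrinsics, pixels), "dist_coeffs" ([k1, k2, p1, p2, k3] as OpenCV has them; the pictures are not rectified), "position" and "rotation" of the camera in the world. Camera axes: x right, y down, z forward; pixel columns grow to the right and rows downward; lengths in mm; the calibration is good to about 2 mm. A picture is of the moment at which its call begins. camera_params takes no time and is no camera call.
A pose or a line that the arm cannot do raises bot.Unreachable and nothing moves.
- bot.close_job(): hands the job in; it is judged then, once.
The state is a dict: "time_s": time; "qpos": joint angles; "qvel": joint speeds; "effort": joint torques, N m; "tcp_pos": TCP position; "tcp_rot": TCP orientation; "ft_force": force on the tool from outside, world axes, zero at the start; "wrist_torque": the same for the moment, N m; "width": finger opening in mm; "finger_force": force on a finger pad.
Only numpy, scipy, OpenCV 4.12 (cv2) and the standard library are available. Lean on these libraries where they do the work, as an engineer would, in place of code of your own. Each camera call takes 0.05 s, during which the arm holds its last target. There are 200 camera calls.

## Working session

There is one attempt and no reset: what is moved stays moved. The work goes in short steps, each a Python script; the robot and the scene stay as the last script left them, time stands still between calls to the robot, and variables do not carry over. Pictures are saved under pics/ and viewed, at most 10 in all, crops included, and the job is handed in when it is done.

```bash
mkdir -p pics; python3 - <<'E'
from cell import bot,cams
import cv2,numpy as np
for n in("scene","top"):
    im=cams.snapshot(n); np.save(n+"0.npy",im)
    cv2.imwrite(f"pics/{n}0.png",cv2.resize(im[:,:,::-1],(800,600),interpolation=cv2.INTER_CUBIC))
    p=cams.camera_params(n); print(n,{k:np.round(v,3).tolist() for k,v in p.items()})
o=bot.observe();print(o,bot.tip_reach)
E
```

```text
scene {'K': [[394.289, 0.0, 277.363], [0.0, 394.289, 212.398], [0.0, 0.0, 1.0]], 'dist_coeffs': [0.002, 0.0, 0.0, 0.0, 0.0], 'position': [-119.364, 1026.526, 785.636], 'rotation': [-0.778, 2.385, -1.324]}
top {'K': [[379.464, 0.0, 279.996], [0.0, 379.464, 215.418], [0.0, 0.0, 1.0]], 'dist_coeffs': [0.035, 0.0, 0.0, 0.0, 0.0], 'position': [392.988, 26.583, 1206.387], 'rotation': [-2.112, 2.137, -0.169]}
{'time_s': 0.1, 'qpos': array([-1.18480386e+00,  1.16475956e-01,  1.44218369e+00, -4.99273929e-05,
        1.58398661e+00, -3.78049584e-02]), 'qvel': array([ 7.47655454e-04,  8.17679619e-06, -3.55308465e-03,  2.14728961e-03,
       -3.79518554e-04, -1.68362749e-03]), 'effort': array([ 2.56177351e-03, -7.22894883e+01, -6.23864794e+01,  7.82638276e-02,
        2.27775844e-02, -9.70428346e-06]), 'tcp_pos': array([ 277.49813463, -615.16118006,  242.96257853]), 'tcp_rot': array([-3.07031991e+00, -6.60511448e-01,  3.63785965e-04]), 'ft_force': array([ 0.12323432, -0.42139317, -0.20236592]), 'wrist_torque': array([-0.0363777 ,  0.00698917,  0.02443814]), 'finger_force': 0.0, 'width': 93.11904096466328} 25.0
```

View pics/scene0.png

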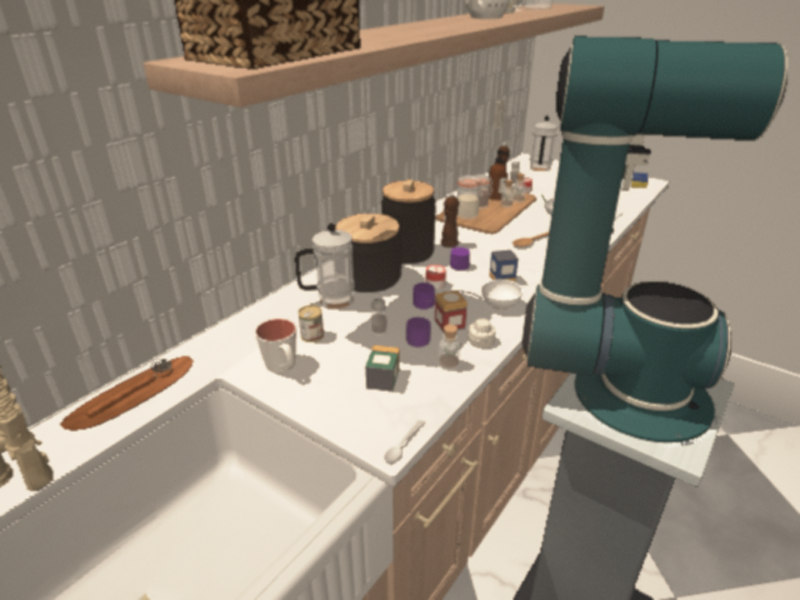

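View pics/top0.png

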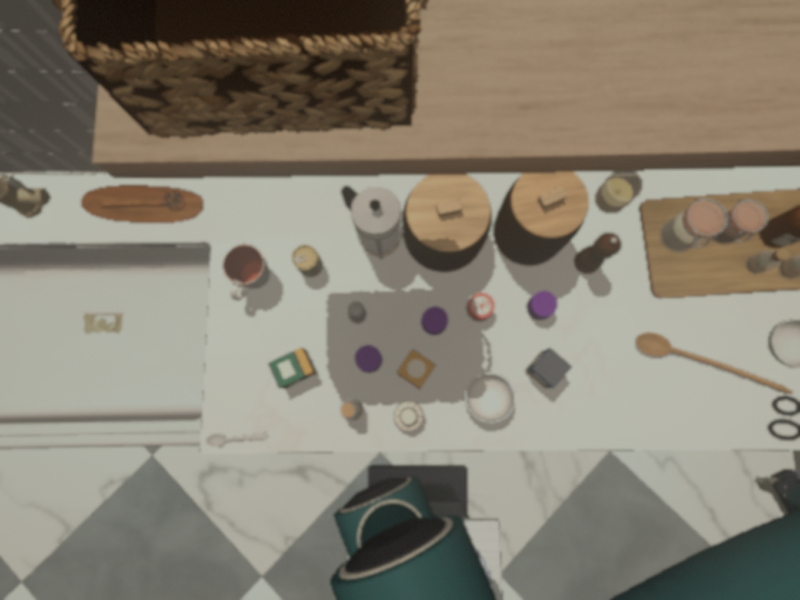

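Scene: the green caddy lies at top (293,369) with its lid to the right. The blue one shows its dark base at top (549,369). Red is at (416,369). The purple pots are decoys. Next I'll zoom in on the caddies and compute coarse positions.

```bash
cat > h.py <<'E'
import numpy as np,cv2
from scipy.spatial.transform import Rotation as R
from cell import bot,cams
def ray(n,uv):
    p=cams.camera_params(n); r=np.array(p["rotation"]); M=R.from_rotvec(r).as_matrix() if r.ndim==1 else r
    q=cv2.undistortPoints(np.array([[uv]],float),np.array(p["K"]),np.array(p["dist_coeffs"]))[0,0]
    return np.array(p["position"]),M@np.array([q[0],q[1],1.])
def at(n,uv,z):
    c,d=ray(n,uv); return c+d*(z-c[2])/d[2]
def proj(n,X):
    p=cams.camera_params(n); M=R.from_rotvec(p["rotation"]).as_matrix()
    return cv2.projectPoints(np.atleast_2d(X).astype(float),cv2.Rodrigues(M.T)[0],-M.T@np.array(p["position"]),np.array(p["K"]),np.array(p["dist_coeffs"]))[0][:,0]
E
python3 - <<'E'
from h import *
S=560/800
for k,(u,v,z) in dict(green=(293,369,60),blue=(549,369,80),red=(416,369,80),balm=(481,307,50),salt=(357,311,90),bowl=(490,400,51),spice=(350,410,100),timer=(408,417,54),mug=(244,265,98),tin=(306,259,72),press=(376,208,200),pep=(607,245,170),sink=(207,345,0),front=(300,450,0),pur1=(368,359,50),pur2=(434,320,50),pur3=(543,305,50),big=(448,215,170),tall=(549,200,220)).items():
    print(k,at("top",(u*S,v*S),z).round()[:2])
t=np.load("top0.npy");s=np.load("scene0.npy")
f=lambda im,u,v,k:cv2.resize(im[v-25:v+25,u-33:u+33,::-1],(396,300),interpolation=cv2.INTER_CUBIC)
cv2.imwrite("pics/z.png",np.vstack([np.hstack([f(t,205,258,0),f(t,384,258,0)]),np.hstack([f(s,268,256,0),f(s,353,186,0)])]))
E
```

```text
green [465. 269.]
blue [ 458. -263.]
red [461.  10.]
balm [ 595. -133.]
salt [582. 131.]
bowl [ 397. -144.]
spice [379. 144.]
timer [363.  27.]
mug [682. 369.]
tin [701. 244.]
press [767.  85.]
pep [ 694. -366.]
sink [525. 475.]
front [295. 262.]
pur1 [485. 111.]
pur2 [567. -31.]
pur3 [ 597. -266.]
big [761. -57.]
tall [ 769. -245.]
```

View pics/z.png

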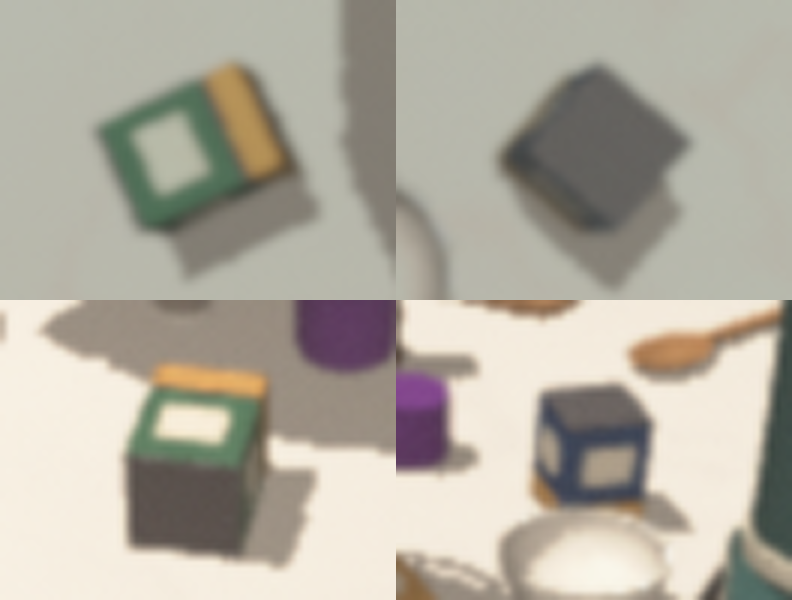

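Zoom: the green top-face corners are at mosaic (97,130), (238,63), (288,174), (143,222), with the lid on the right. The blue base corners are at (600,65), (690,143), (610,228), (525,145). I'll fit poses to these corners with the known sizes and test reachability.

```bash
cat >> h.py <<'E'
Z=np.array([0,0,1.])
def pose(d,th,s):
    "tool leaning by th towards d (rad), closing axis across d"
    d=np.array([d[0],d[1],0.]);d/=np.linalg.norm(d); a=s*np.cross(Z,d)
    z=-Z*np.cos(th)-d*np.sin(th); return R.from_matrix(np.c_[np.cross(a,z),a,z])
def tcp(c,r): return np.array(c)-6*r.as_matrix()[:,2]
E
python3 - <<'E'
from h import *
from scipy.optimize import least_squares
off=lambda P,x0:[( (x-x0+.5)/6-.5+(172 if x0==0 else 351),(y+.5)/6-.5+233) for x,y in P]
G=off([(97,130),(238,63),(288,174),(143,222)],0); B=off([(600,65),(690,143),(610,228),(525,145)],396)
def fit(px,lx,ly,z,p0):
    def X(p):
        c,s=np.cos(p[2]),np.sin(p[2]); k=np.array([(-1,1),(1,1),(1,-1),(-1,-1)])*[lx/2,ly/2]
        return np.c_[p[0]+k[:,0]*c-k[:,1]*s,p[1]+k[:,0]*s+k[:,1]*c,np.full(4,z)]
    r=least_squares(lambda p:(proj("top",X(p))-px).ravel(),p0); print(r.x.round(3),r.fun.round(1)); return r.x
# local x = image left->right edge direction
g=fit(G,80,60,60,(465,269,-1.13)); b=fit(B,60,60,80,(458,-263,-2.28))
# scene-camera cross check: predicted vs. seen corners
for nm,p,lx,z in(("g",g,80,60),("b",b,60,80)):
    c,s=np.cos(p[2]),np.sin(p[2]);P=[(p[0]+i*lx/2*c-j*30*s,p[1]+i*lx/2*s+j*30*c,z) for i in(-1,1) for j in(-1,1)]
    q=proj("scene",P); o=np.array([235,231]) if nm=="g" else np.array([320,161])
    print(nm,((q-o+.5)*6+([0,300] if nm=="g" else [396,300])).round())
for nm,c,d,zs in(("b",b[:2],(np.cos(b[2]),np.sin(b[2])),((0,40,-30),(70,30,60),(70,30,-40),(140,40,50))),("g",g[:2],(-np.cos(g[2]),-np.sin(g[2])),((0,30,-30),(70,40,60)))):
    for s in(1,-1):
        for k,z,t in zs:
            r=pose(d,np.radians(t),s); q=bot.solve_ik(tcp([c[0]+k*d[0],c[1]+k*d[1],z],r),r.as_rotvec()); print(nm,s,t,None if q is None else np.round(q,2))
E
```

```text
[468.94  273.47   -1.165] [-0.2 -0.9  0.9 -0.5 -0.  -0.8 -0.6  2.1]
[ 462.815 -267.371   -2.354] [ 0.1 -1.1  0.6  0.2  0.3  0.8 -1.   0.1]
g [[241. 470.]
 [123. 453.]
 [277. 375.]
 [165. 360.]]
b [[565. 431.]
 [538. 389.]
 [655. 424.]
 [625. 383.]]
b 1 -30 [-0.33  0.09  1.86 -0.47  1.44  0.57]
b 1 60 [-1.16  0.18  2.    0.94  1.55 -0.7 ]
b 1 -40 [-0.38  0.11  1.91 -0.64  1.46  0.59]
b 1 50 [-1.23  0.13  1.95  0.76  1.55 -0.66]
b -1 -30 [-0.33  0.09  1.86 -0.47  1.44 -2.57]
b -1 60 [-1.16  0.18  2.    0.94  1.55  2.44]
b -1 -40 [-0.38  0.11  1.91 -0.64  1.46 -2.55]
b -1 50 [-1.23  0.13  1.95  0.76  1.55  2.48]
g 1 -30 [0.22 0.02 1.97 0.53 1.31 2.77]
g 1 60 [ 0.98  0.37  1.73 -0.82  1.73 -2.39]
g -1 -30 [ 0.22  0.02  1.97  0.53  1.31 -0.37]
g -1 60 [ 0.98  0.37  1.73 -0.82  1.73  0.75]
```

```bash
cat >> h.py <<'E'
def grasp(c,d,th,s,back=130,op=90):
    r=pose(d,th,s); zt=r.as_matrix()[:,2]; p=tcp(c,r)
    bot.move_gripper(op); bot.move_to(p-back*zt,r.as_rotvec()); bot.servo_line(p,speed=120)
    bot.move_gripper(0,force=40); o=bot.observe(); print("grip",o["width"],o["finger_force"],o["time_s"]); assert 55<o["width"]<66
def tip(c,d,th,s,w,h,n=10,lift=2.,ang=np.pi/2):
    "quarter turn about the lower edge at +w along d; centre height h"
    d=np.array([d[0],d[1],0.]);d/=np.linalg.norm(d);a=np.cross(Z,d);e=np.array([c[0],c[1],0])+w*d
    for i in range(n+1):
        f=ang*i/n; q=R.from_rotvec(a*f); r=q*pose(d,th,s)
        cc=e+q.apply(np.array(c)-e)+lift*Z
        bot.servo_line(tcp(cc,r),r.as_rotvec(),speed=50)
    p=tcp(cc,r); hit=bot.servo_line(p-[0,0,lift+1],speed=12,threshold=6)
    o=bot.observe(); print("down",hit,(o["tcp_pos"]-p).round(2),o["ft_force"].round(1),o["time_s"]); return cc-lift*Z
def release(back=110,op=84):
    bot.move_gripper(op); o=bot.observe(); z=R.from_rotvec(o["tcp_rot"]).as_matrix()[:,2]
    bot.servo_line(o["tcp_pos"]-back*z,speed=150)
def snap(c,name):
    out=[]
    for n in("top","scene"):
        im=cams.snapshot(n);u,v=proj(n,c)[0].astype(int);x0=min(max(u-33,0),494);y0=min(max(v-25,0),370)
        out.append(cv2.resize(im[y0:y0+50,x0:x0+66,::-1],(396,300),interpolation=cv2.INTER_CUBIC)); print(n,x0,y0)
    cv2.imwrite(f"pics/{name}.png",np.hstack(out)); print("t",bot.observe()["time_s"])
rad=np.radians
E
python3 - <<'E'
from h import *
d=(np.cos(-2.354),np.sin(-2.354)); c=[462.8,-267.4,40]
grasp(c,d,rad(-30),1); c=tip(c,d,rad(-30),1,30,40); print(c); release(); snap(c,"b1")
E
```

```text
grip 60.28484194868455 39.40474569797516 3.925
down True [ 0.43  0.07 -0.56] [-0.7 -0.8  4.1] 7.6417
[ 413.41126614 -317.00597713   30.        ]
top 365 248
scene 335 163
t 9.2417
```

View pics/b1.png

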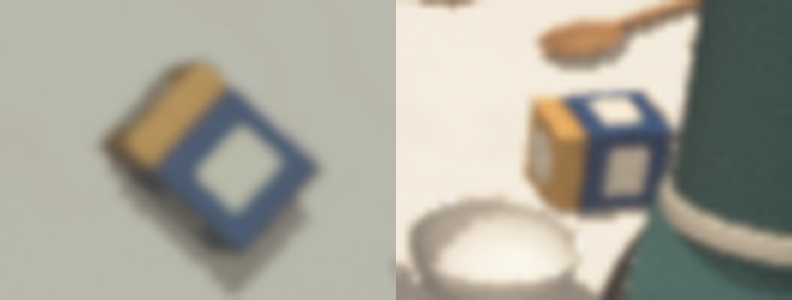

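The blue caddy now lies on its side where predicted, with its lid facing away from the direction of travel. Next is its second quarter turn, then the green caddy.

```bash
python3 - <<'E'
from h import *
d=(np.cos(-2.354),np.sin(-2.354)); c=[413.4,-317,30]
o=bot.observe(); bot.servo_line(o["tcp_pos"]+[0,0,110],speed=200)
grasp(c,d,rad(-40),1); c=tip(c,d,rad(-40),1,40,30); print(c); release(); snap(c,"b2")
o=bot.observe(); bot.servo_line(o["tcp_pos"]+[0,0,130],speed=200)
# green, via a high waypoint
g=-1.165; d=(-np.cos(g),-np.sin(g)); c=[468.9,273.5,30]
r=pose(d,rad(-30),-1); zt=r.as_matrix()[:,2]
bot.move_to(tcp(c,r)-260*zt+[0,0,20],r.as_rotvec())
grasp(c,d,rad(-30),-1); c=tip(c,d,rad(-30),-1,40,30); print(c); release()
o=bot.observe(); bot.servo_line(o["tcp_pos"]+[0,0,150],speed=200); snap(c,"g1")
for n in("top",): cv2.imwrite("pics/end.png",cv2.resize(cams.snapshot(n)[:,:,::-1],(800,600)))
a=cv2.imread("pics/b2.png");cv2.imwrite("pics/bg.png",np.vstack([a,cv2.imread("pics/g1.png")]))
E
```

```text
grip 59.92530060074076 39.99897658824921 13.6917
down True [ 0.56  0.08 -2.1 ] [-1.1 -2.2  4.9] 17.4917
[ 364.01126614 -366.60597713   40.        ]
top 384 265
scene 352 159
t 19.0917
grip 59.94248246341306 39.76297616958618 24.95
down True [ 0.23 -1.12 -0.73] [-0.9  0.4  5.5] 28.6583
[441.26746211 337.81518367  40.        ]
top 150 241
scene 229 244
t 31.1583
```

View pics/bg.png

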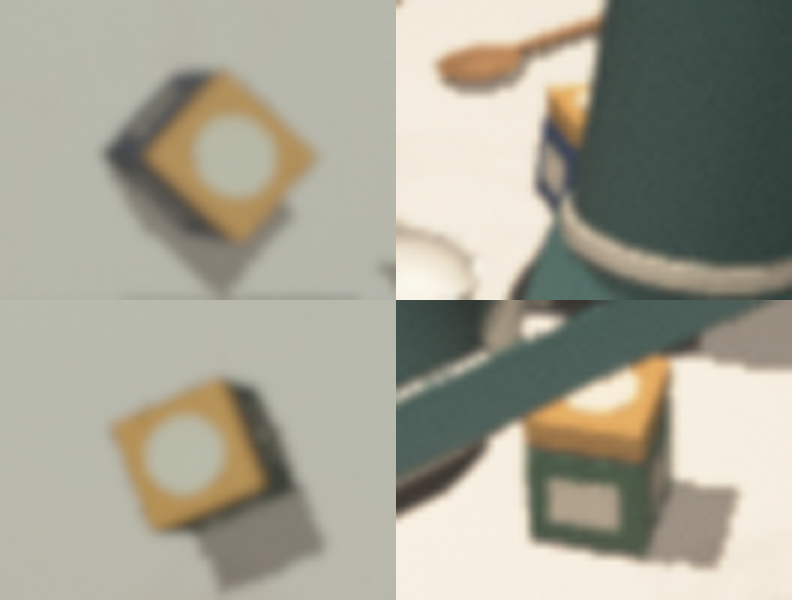

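View pics/end.png

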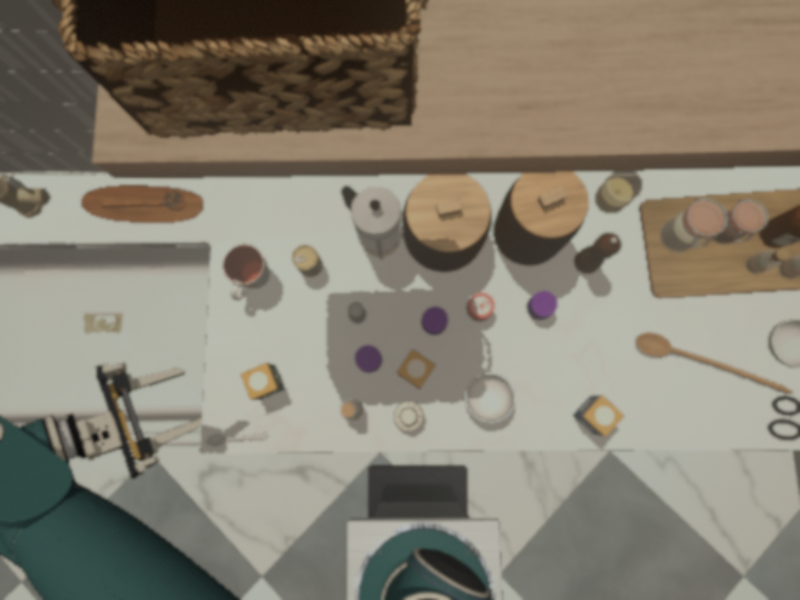

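The blue caddy at (602,415) and the green one at (261,381) both stand lid up. Red and the bystanders haven't moved, and the gripper is clear. I'll hand in.

```bash
python3 -c "
from cell import bot
print(bot.close_job())"
```

```text
the job is handed in; nothing more can be done
None
```

The blue and green caddies both stand lid up on the worktop, released, with everything else where it was in the last overhead picture; the job was handed in after about 31 s of robot time, and no verdict came back.

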